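# Dispense one jar lid and push it beside the open ointment jar

### The job

Get the open ointment jar its lid: press the plunger of the lid dispenser all the way down once and let it come up again, so that a single lid comes out. Then push that lid over the worktop, away from the dispenser, until it lies right beside the open jar, close to it or just touching, without shoving either of the two jars along. Only press and push: lift nothing, tip nothing, and leave the other lids in the dispenser.

Things in the scene. Friction and masses are not known exactly. Their poses are not given: they have to be found in the camera images.
- plunger_top (a point): Centre of the top of the dispenser's plunger: a round black mushroom head, 40 mm across and 15 mm thick, on a vertical steel rod above the white gear housing. It stands 126 mm over the worktop when up and moves straight down as it is pressed.
- plunger (a joint): How far the plunger is pressed, m: 0 up, 0.030 fully down on a solid stop. Spring return: about 2.5 N to start, 5 N at the bottom. Gears drive a flat ejector slide 2.5 times as far (75 mm) out through the foot of the magazine and draw it back as the plunger rises; then the next lid drops to the worktop inside.
- dispenser: The fixed lid dispenser. Origin: on the worktop, on the axis of its magazine of four upright steel rods (79 mm across, 69 mm high). Lids come out to local -x (toward the robot's right); z is up. It spans x -39 to +148, y -42 to +42 mm; the gear housing (x over 35) is 72 mm high, the plunger at x = 70, y = 0. Open underneath: lids slide out on the bare worktop by a 19 mm high mouth at x = -39 mm.
- outlet (a point): Point on the worktop 69.5 mm in front of the magazine's axis (x = -69.5 mm in the dispenser's frame): the centre of a lid that has been pushed out lies here or up to about 15 mm farther out.
- lid_0: The lowest lid of the stack, the one that comes out: a plain white round jar lid, 62 mm across, 16 mm high, about 18 g, lying inside up like a shallow cup: its floor is 2 mm thick and the well inside is 52 mm wide and 14 mm deep. Origin: centre of its underside, on the worktop.
- lid_1: The second lid of the stack, same lid, its underside 16 mm over the worktop at the start; it drops to the worktop inside the magazine when the first lid is out and the plunger is up again. Origin: centre of its underside.
- lid_2: The third and top lid of the stack, its underside at first 32 mm up. Origin: centre of its underside.
- open_jar: The open white ointment jar without a lid, 60 mm across, 46 mm high, about 160 g, standing loose on the worktop to the right of the outlet: 200 to 250 mm from the magazine's axis along the dispenser's -x, and 40 to 85 mm to one side or the other (local y). Origin: centre of its underside.
- closed_jar: The white ointment jar that already has its lid on, 62 mm across, 58 mm high, about 170 g, standing loose beside the open one, at least 95 mm from it centre to centre. Origin: centre of its underside.

How it is judged:
By the outcome, as a careful person would: the job done as asked, in the order asked, and still so for the second after the job is handed in, with the robot touching nothing.
It also fails if it takes over 42 s, if anything falls off the work surface, if the arm or the gripper's body presses on something with over 40 N, if the wrist force passes 120 N, or if a joint passes its speed limit or range.

### The arm

A 7-joint arm with a two-finger parallel gripper is mounted at the origin on a cart in front of the work surface, level with it; the furniture and walls round the work are solid. World frame = base frame: x ahead of the robot, y to its left, z up, the work surface at z = 0. Lengths are in m, angles in rad, forces in N, time in s.
With the tool pointing down it reaches from about 0.35 to 0.9 m from the base axis. Payload 8.1 kg.
Tool frame: the origin (TCP) lies at the very end of the fingers, on their centre line; the grasp point (between the pads) lies 19 mm behind it (bot.grip_point_offset is the distance from the TCP to the grasp point, in m); z points along the fingers, y is the direction in which the jaws open and shut (so a half turn about z gives the same grasp; the last joint's range is limited). The gripper opens to 92 mm and grips with 3 to 60 N. Pads are 19 mm wide; open, the fingers measure 130 mm over their backs; the gripper's body (75 mm by 190 mm) begins 47 mm behind the grasp point.
Start: joints at [-1.269, 0.434, 0.025, 1.573, -0.012, 1.134, -0.075], TCP at [0.246, 0.574, 0.227] pointing down, gripper open.
Joint ranges: [-2.62, 2.62], [-0.44, 2.09], [-1.27, 1.32], [0.08, 2.57], [-1.32, 4.46], [0.12, 2], [-2.74, 2.74]. Speed limits (rad/s): [2.22, 2.22, 3.01, 3.01, 3.14, 3.14, 3.14].

### API

Orientations are given as a rotation vector (axis times angle).
In Python, from workcell import bot, kinematics, imaging, workorder gives the robot as it stands. The module is installed in compiled form; this text tells all that it offers. Calls block until the motion is done:
- bot.reach(position, orientation): joint-space move of the TCP to a pose.
- bot.move_linear(position, attitude=None, max_speed=0.15, f_stop=None): straight line of the TCP; attitude=None keeps the orientation; max_speed is the mean speed in m/s. With f_stop (N) it stops when the force on the tool has changed by that much, and returns True; else False.
- bot.set_joints(angles): joint-space move.
- bot.grip(opening, f_grip=None): opening from 0.0 (shut) to 1.0 (fully open); f_grip is the grip in N (None keeps the last); returns when the fingers have stopped.
- bot.hold(seconds).
- kinematics.ik(position, orientation): joint angles nearest the present ones, or None.
- bot.get_obs(): the state.
- imaging.get_image(name): name is "side" or "top" or "wrist"; returns a dict with "image" (480x640x3 uint8, blue, green, red), "camera_matrix" (3x3 intrinsics, pixels), "pose" (4x4, takes a point from camera to world coordinates). Camera axes: x right, y down, z forward; pixel columns grow to the right and rows downward; lengths in m; the calibration is good to about 2 mm. A picture is of the moment at which its call begins. There is no depth.
A pose or a line that the arm cannot do raises bot.PlanningError and nothing moves.
- workorder.sign_off(): hands the job in, once; it reports no verdict.
The state is a dict: "time_s": time; "joints": joint angles; "joint_vel": joint speeds; "joint_efforts": joint torques, N m; "eef_pos": TCP position; "orientation": TCP orientation; "contact_force": force on the tool from outside, world axes, zero at the start; "wrist_torque": the same for the moment, N m; "gripper_width": opening from 0.0 (shut) to 1.0 (fully open).
Only numpy, scipy, OpenCV 4.12 (cv2) and the standard library are available. Lean on these libraries where they do the work, as an engineer would, in place of code of your own. Each camera call takes 0.05 s, during which the arm holds its last target.

## Working session

There is one attempt and no reset: what is moved stays moved. The work goes in short steps, each a Python script; the robot and the scene stay as the last script left them, time stands still between calls to the robot, and variables do not carry over. Pictures are saved under pics/ and viewed, and the job is handed in when it is done.

```bash
mkdir -p pics
python3 - <<'E'
from workcell import bot, imaging
import cv2
for n in ("top","side","wrist"):
    d=imaging.get_image(n); cv2.imwrite(f"pics/{n}0.png",d["image"])
    print(n,d["camera_matrix"].round(1).tolist(),d["pose"].round(3).tolist())
o=bot.get_obs(); print(o["time_s"],o["eef_pos"],o["orientation"],o["contact_force"])
E
```

```text
top [[597.4, 0.0, 313.8], [0.0, 597.4, 241.9], [0.0, 0.0, 1.0]] [[0.02, -0.987, 0.161, 0.37], [-1.0, -0.019, 0.007, 0.014], [-0.004, -0.161, -0.987, 1.004], [0.0, 0.0, 0.0, 1.0]]
side [[581.4, 0.0, 319.8], [0.0, 581.4, 243.9], [0.0, 0.0, 1.0]] [[1.0, 0.001, 0.005, 0.509], [-0.003, -0.665, 0.747, -0.595], [0.004, -0.747, -0.665, 0.661], [0.0, 0.0, 0.0, 1.0]]
wrist [[381.2, 0.0, 320.2], [0.0, 381.2, 238.3], [0.0, 0.0, 1.0]] [[0.394, 0.877, 0.274, 0.172], [0.919, -0.376, -0.118, 0.605], [0.0, 0.298, -0.954, 0.384], [0.0, 0.0, 0.0, 1.0]]
0.15 [0.24602656 0.57412101 0.22614865] [-6.31588447e-01 -3.07732473e+00  1.81893155e-03] [-0.79576346  0.39513126 -0.03819245]
```

View pics/top0.png

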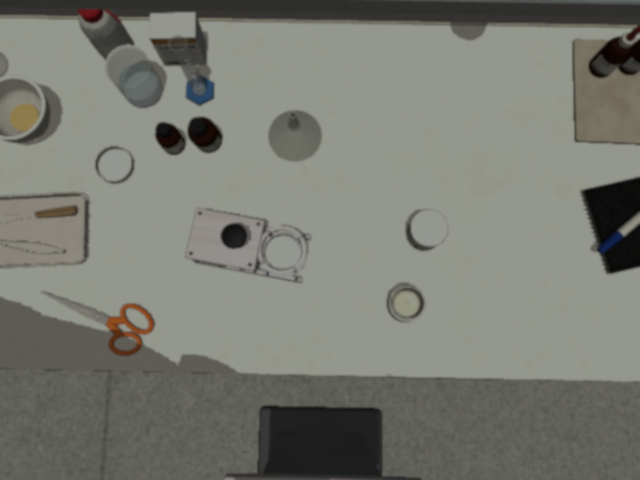

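View pics/side0.png

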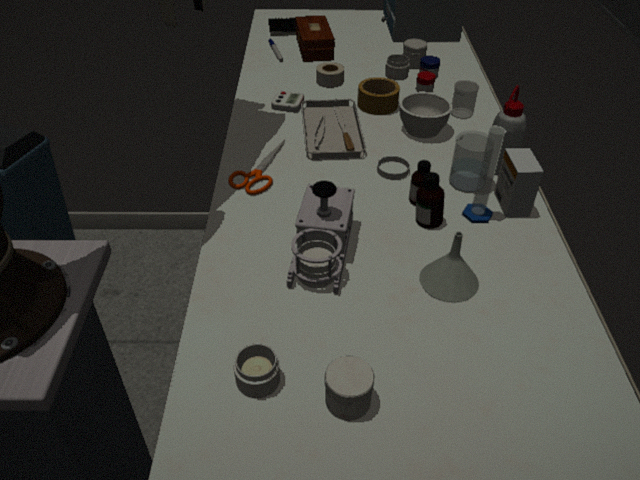

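The top view shows the black plunger at (235,236), the magazine ring at (284,250), the open jar at (405,302) and the closed jar at (428,229). Next I'll measure them.

```bash
cat > h.py <<'E'
import numpy as np, cv2
from workcell import bot, imaging, kinematics
def ray(d,uv,z):
    K=d["camera_matrix"];P=d["pose"]
    v=P[:3,:3]@np.linalg.inv(K)@np.array([uv[0],uv[1],1.]);o=P[:3,3]
    return (o+v*(z-o[2])/v[2])
def proj(d,p):
    P=d["pose"];c=P[:3,:3].T@(np.array(p)-P[:3,3]);q=d["camera_matrix"]@c;return q[:2]/q[2]
E
python3 - <<'E'
from h import *
for n,boxes in (("top",{"pl":(205,205,275,265)}),("side",{"pl":(300,170,345,205)})):
    d=imaging.get_image(n);im=d["image"];g=cv2.cvtColor(im,cv2.COLOR_BGR2GRAY)
    x0,y0,x1,y1=boxes["pl"]
    m=(g[y0:y1,x0:x1]<60).astype(np.uint8)
    k,l,s,c=cv2.connectedComponentsWithStats(m)
    i=1+np.argmax(s[1:,4]);uv=c[i]+[x0,y0];print(n,"pl",s[i],uv,ray(d,uv,.126),ray(d,uv,.1185))
    if n=="top": im=im[190:340,170:470]; im=cv2.resize(im,None,fx=2.6,fy=2.6,interpolation=cv2.INTER_CUBIC)
    else: im=im[170:430,180:420]; im=cv2.resize(im,None,fx=2.3,fy=2.3,interpolation=cv2.INTER_CUBIC)
    cv2.imwrite(f"pics/{n}1.png",im)
E
```

```text
top pl [ 17  19  25  24 478] [234.01882845 235.52301255] [0.52032933 0.14016399 0.126     ] [0.52161588 0.14123789 0.1185    ]
side pl [ 10  11  27  24 394] [323.50761421 190.53299492] [0.51858259 0.13018521 0.126     ] [0.51872221 0.14035316 0.1185    ]
```

View pics/top1.png

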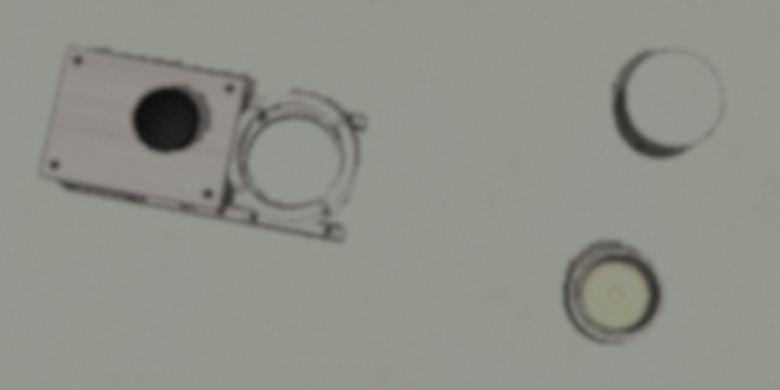

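View pics/side1.png

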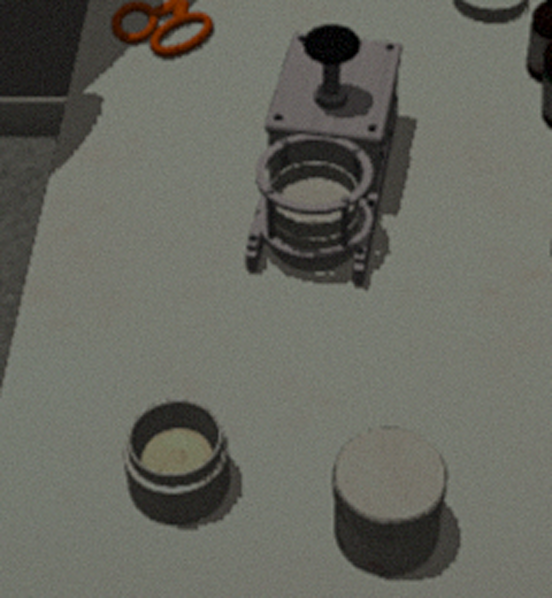

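Run:
```python
from h import *
t=imaging.get_image("top");s=imaging.get_image("side")
T=lambda u,v:((u+.5)/2.6+170-.5,(v+.5)/2.6+190-.5)
S=lambda u,v:((u+.5)/2.3+180-.5,(v+.5)/2.3+170-.5)
sc=[ray(t,T(*p),.072) for p in((77,60),(230,88),(207,194),(54,164))]
for p in sc: print("screw",p.round(4))
a=sc[1]+sc[2]-sc[0]-sc[3];a/=np.linalg.norm(a);print("outdir",a, "centre",np.mean(sc,0), "w",np.linalg.norm(sc[1]-sc[0]),np.linalg.norm(sc[1]-sc[2]))
sc=[ray(s,S(*p),.072) for p in((391,46),(373,128),(277,120))]
print("side screws",np.round(sc,4)); print((sc[1]-sc[0])/np.linalg.norm(sc[1]-sc[0]))
print("ring",ray(t,T(299,151),.069),ray(s,S(315,175),.069))
print("closed",ray(t,T(674,101),.058),ray(s,S(390,475),.058))
print("open",ray(t,T(611,292),.046),ray(s,S(177,444),.046))
# contours
g=cv2.cvtColor(t["image"],cv2.COLOR_BGR2HSV)
roi=g[270:335,370:440];m=cv2.inRange(roi,(20,25,90),(35,255,255));M=cv2.moments(m);print("ointment",M["m00"]/255,M["m10"]/M["m00"]+370,M["m01"]/M["m00"]+270)
```

```text
screw [0.5653 0.2048 0.072 ]
screw [0.5496 0.1103 0.072 ]
screw [0.4842 0.122  0.072 ]
screw [0.5007 0.2155 0.072 ]
outdir [-0.16897495 -0.98562035  0.        ] centre [0.52495807 0.16314022 0.072     ] w 0.09576491269121212 0.06651503125861383
side screws [[0.5642 0.2059 0.072 ]
 [0.548  0.1111 0.072 ]
 [0.4818 0.1196 0.072 ]]
[-0.16929285 -0.98556579  0.        ]
ring [0.51196501 0.06723639 0.069     ] [0.50815468 0.06593894 0.069     ]
closed [ 0.54937372 -0.16335936  0.058     ] [ 0.54897839 -0.16464806  0.058     ]
open [ 0.43152105 -0.12559973  0.046     ] [ 0.43084124 -0.13523461  0.046     ]
ointment 559.0 405.4633273703041 303.2397137745975
```

Run:
```python
from h import *
bot.grip(0.0,20)
from scipy.spatial.transform import Rotation as R
# tool down; jaw axis y along dispenser local x
xl=np.array([.169,.9856,0]);z=np.array([0,0,-1.]);
for sgn in(1,-1):
    y=xl*sgn;x=np.cross(y,z);r=R.from_matrix(np.c_[x,y,z]).as_rotvec()
    q=kinematics.ik([.5200,.1395,.2],r);print(sgn,r,q)
r0=bot.get_obs()["orientation"];print(kinematics.ik([.52,.1395,.2],r0))
bot.reach([.52,.1395,.2],r0)
o=bot.get_obs();print(o["time_s"],o["eef_pos"],o["gripper_width"],o["contact_force"])
for n in("top","side","wrist"): cv2.imwrite(f"pics/{n}2.png",imaging.get_image(n)["image"])
```

```text
1 [0.26642861 3.13027478 0.        ] [-0.54725133  0.31965142  0.24120278  1.83580352 -0.08951647  0.99662927
  1.13185815]
-1 [ 3.13027478 -0.26642861  0.        ] [-0.9304778   0.37962368  0.77049793  1.86456359 -0.30775163  1.01988789
 -1.7725602 ]
[-0.5833608   0.32119501  0.2885618   1.83876086 -0.10723053  0.99666058
  0.91545229]
3.6583 [0.51982997 0.14089365 0.1999817 ] 0.004175115590906525 [-0.50031389  1.03300898  0.26911315]
```

View pics/side2.png

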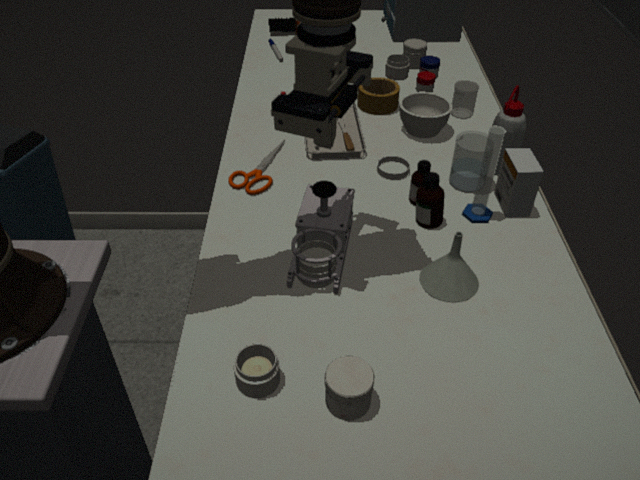

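View pics/wrist2.png

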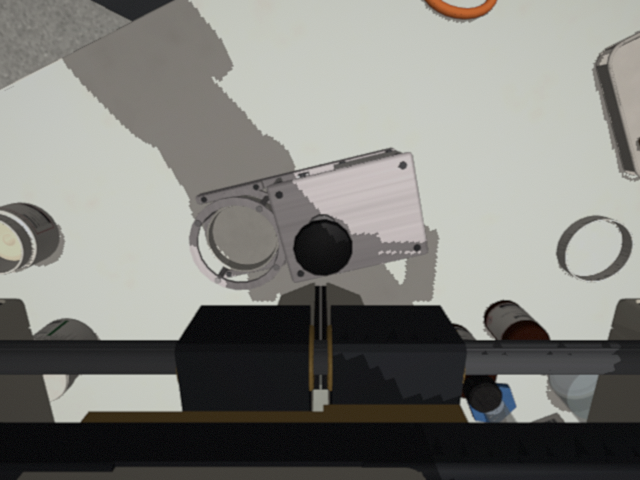

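The side view shows the fingertips near (323,140), directly above the plunger head at (323,188). Now I'll press slowly.

Run:
```python
from h import *
bot.move_linear([.52,.1395,.135])
f0=bot.get_obs()["contact_force"]
c=bot.move_linear([.52,.1395,.090],max_speed=.03,f_stop=15)
o=bot.get_obs();print(c,o["time_s"],o["eef_pos"],o["contact_force"]-f0)
cv2.imwrite("pics/side3.png",imaging.get_image("side")["image"])
bot.move_linear([.52,.1395,.135],max_speed=.04)
bot.move_linear([.52,.1395,.22],max_speed=.15)
o=bot.get_obs();print(o["time_s"],o["eef_pos"],o["contact_force"]-f0)
for n in("top","side","wrist"): cv2.imwrite(f"pics/{n}4.png",imaging.get_image(n)["image"])
a=cv2.imread("pics/side3.png")[130:430,180:420];b=cv2.imread("pics/side4.png")[130:430,180:420]
cv2.imwrite("pics/s34.png",cv2.resize(np.hstack([a,b]),None,fx=1.6,fy=1.6))
```

```text
True 5.575 [0.52029737 0.13965985 0.09627248] [-2.26370078 -0.24559035  8.70232681]
7.4667 [0.51950146 0.13942744 0.219214  ] [-0.51476356 -1.07570766 -0.52641656]
```

View pics/s34.png

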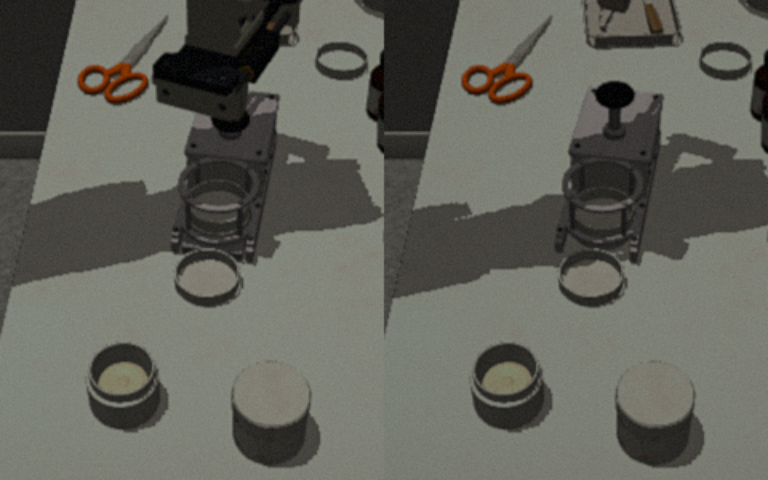

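View pics/wrist4.png

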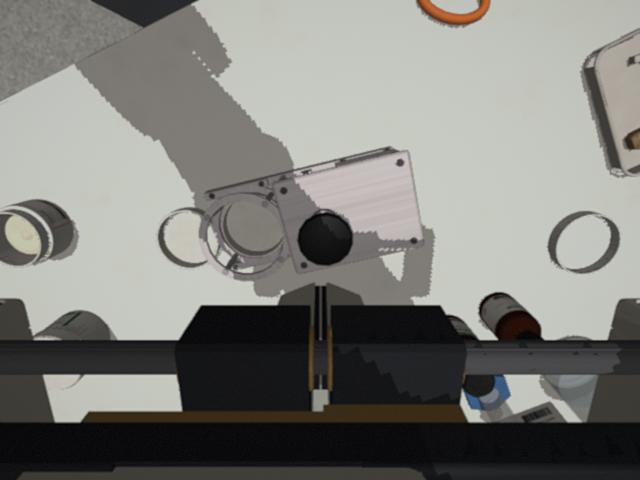

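View pics/top4.png

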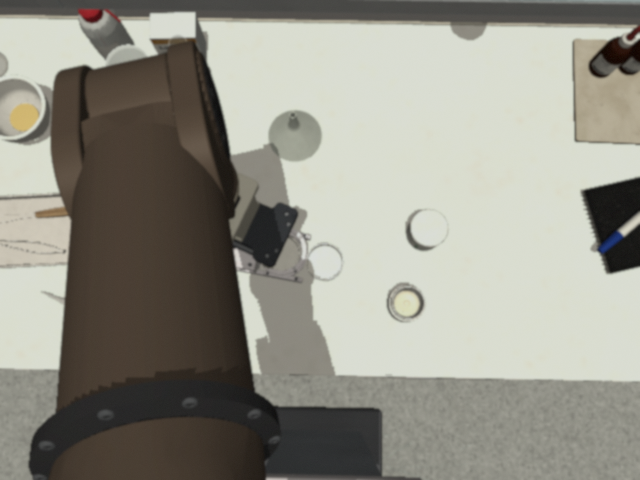

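The plunger reached z = 0.0963, its full 30 mm travel, and came back up. One lid is out at top pixel (325,262), and the jars haven't moved. Next I'll measure the lid and open jar more finely.

Run:
```python
from h import *
t=imaging.get_image("top");s=imaging.get_image("side")
def crop(d,c,h,f=6):
    im=d["image"][c[1]-h:c[1]+h,c[0]-h:c[0]+h];im=cv2.resize(im,None,fx=f,fy=f,interpolation=cv2.INTER_CUBIC)
    return cv2.convertScaleAbs(im,alpha=255/max(im.max(),1))
A=[crop(t,(325,262),32),crop(t,(405,302),32),crop(s,(310,302),32),crop(s,(257,369),32)]
cv2.imwrite("pics/z5.png",np.vstack([np.hstack(A[:2]),np.hstack(A[2:])])[:,:][::1])
im=np.vstack([np.hstack(A[:2]),np.hstack(A[2:])]);cv2.imwrite("pics/z5.png",cv2.resize(im,(600,600)))
```

```text
(no output)
```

View pics/z5.png

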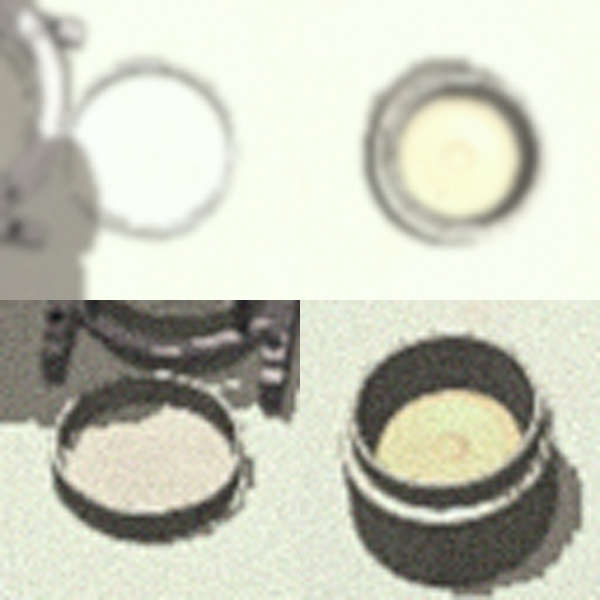

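Run:
```python
from h import *
t=imaging.get_image("top");s=imaging.get_image("side");k=600/128
T=lambda u,v,c:(c[0]-32+u/k-.4,c[1]-32+v/k-.4)
LT=ray(t,T(149,150,(325,262)),.016);LS=ray(s,T(148,144,(310,302)),.016);print("lid",LT,LS)
cj=(405,302)
for nm,(u,v),z in(("rightmost rim",(541-300,152),.046),("leftmost base",(363-300,152),0.0),("leftmost z.03",(363-300,152),.03),("top ext",(150,58),.035),("bot ext",(150,245),.035)): print(nm,ray(t,T(u,v,cj),z).round(4))
c=(257,369)
print("side rim c",ray(s,T(150,111,c),.046).round(4),"base front",ray(s,T(150,287,c),0.).round(4),"rim back",ray(s,T(150,33,c),.046).round(4),"rim front",ray(s,T(150,188,c),.046).round(4),"L/R body",ray(s,T(45,140,c),.036).round(4),ray(s,T(250,140,c),.036).round(4))
```

```text
lid [0.49798462 0.00342786 0.016     ] [0.4969863  0.00215405 0.016     ]
rightmost rim [ 0.4321 -0.1564  0.046 ]
leftmost base [ 0.4338 -0.1011  0.    ]
leftmost z.03 [ 0.4319 -0.0977  0.03  ]
top ext [ 0.4647 -0.1272  0.035 ]
bot ext [ 0.4004 -0.1269  0.035 ]
side rim c [ 0.4304 -0.1313  0.046 ] base front [ 0.4294 -0.1573 -0.    ] rim back [ 0.4283 -0.104   0.046 ] rim front [ 0.4324 -0.1568  0.046 ] L/R body [ 0.4007 -0.1337  0.036 ] [ 0.4578 -0.1337  0.036 ]
```

Run:
```python
from h import *
from scipy.spatial.transform import Rotation as R
L=np.array([.4975,.0028]);J=np.array([.431,-.130]);d=(J-L)/np.linalg.norm(J-L);z=np.array([0,0,-1.])
q0=bot.get_obs()["joints"];best=None
for sg in(1,-1):
    x=np.array([*(sg*d),0]);r=R.from_matrix(np.c_[x,np.cross(z,x),z]).as_rotvec()
    q=kinematics.ik([*L,.1],r)
    if q is None: continue
    c=np.abs(q-q0).max();print(sg,r,q.round(2),c)
    if best is None or c<best[0]: best=(c,r)
r=best[1];np.save("r.npy",r)
bot.reach([*L,.12],r)
bot.move_linear([*L,.05])
o=bot.get_obs();print(o["time_s"],o["eef_pos"],o["contact_force"])
for n in("top","side","wrist"): cv2.imwrite(f"pics/{n}6.png",imaging.get_image(n)["image"])
a=cv2.resize(cv2.imread("pics/side6.png")[150:430,180:420],None,fx=1.7,fy=1.7)
cv2.imwrite("pics/s6.png",a)
```

```text
1 [ 1.65082823 -2.67289554 -0.        ] [-0.13  0.38  0.02  2.03 -0.01  0.73  2.57] 1.6656844161364739
-1 [2.67289554 1.65082823 0.        ] [-0.57  0.43  0.61  2.06 -0.36  0.75 -0.2 ] 1.1098109786702606
9.4917 [0.49796969 0.00280709 0.05047934] [ 0.23744636 -0.13918694 -0.04231201]
```

View pics/s6.png

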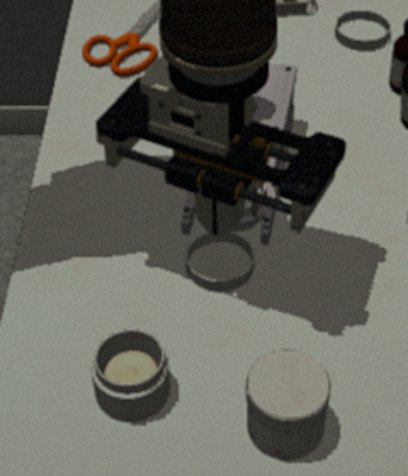

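View pics/wrist6.png

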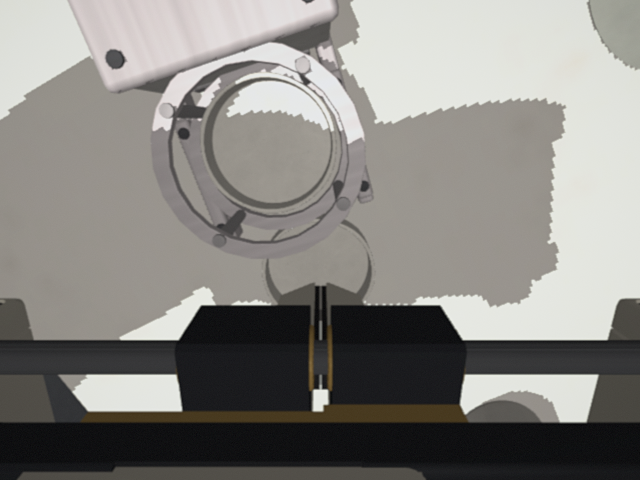

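View pics/top6.png

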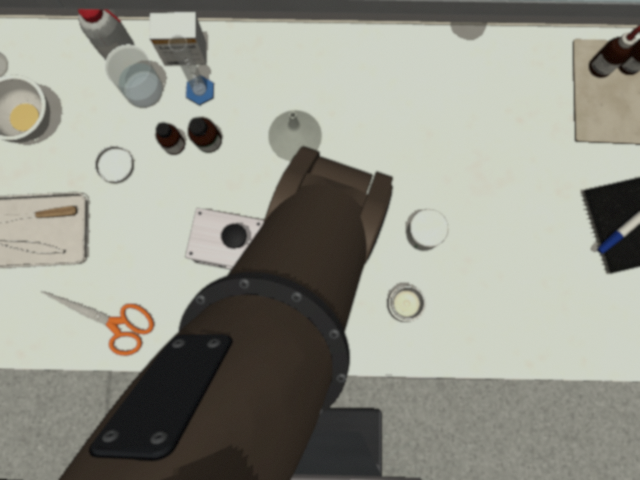

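The lid is directly under the fingertips, but the wrist camera faces back at the dispenser. I'll turn the tool half a turn so the camera looks toward the jars and the dispenser side stays clear.

Run:
```python
from h import *
r=np.array([1.65082823,-2.67289554,0]);np.save("r.npy",r)
L=np.array([.4975,.0028]);J=np.array([.431,-.130]);d=(J-L)/np.linalg.norm(J-L)
bot.move_linear([*L,.15])
bot.reach([*L,.15],r)
for s in(0,.05,.1): print(kinematics.ik([*(L+d*s),.008],r).round(2))
bot.move_linear([*L,.05])
o=bot.get_obs();print(o["time_s"],o["eef_pos"],o["contact_force"],o["joints"].round(2))
for n in("side","wrist"): cv2.imwrite(f"pics/{n}7.png",imaging.get_image(n)["image"])
cv2.imwrite("pics/s7.png",cv2.resize(cv2.imread("pics/side7.png")[150:430,180:420],None,fx=2,fy=2))
```

```text
[-0.07  0.54 -0.06  2.09  0.07  0.52  2.5 ]
[ 0.02  0.52 -0.05  2.14  0.06  0.49  2.6 ]
[ 0.11  0.5  -0.05  2.18  0.06  0.47  2.69]
13.65 [0.4979748  0.00288973 0.0505257 ] [0.00530241 0.78472624 0.28886216] [-0.06  0.47 -0.07  2.06  0.05  0.62  2.51]
```

View pics/wrist7.png

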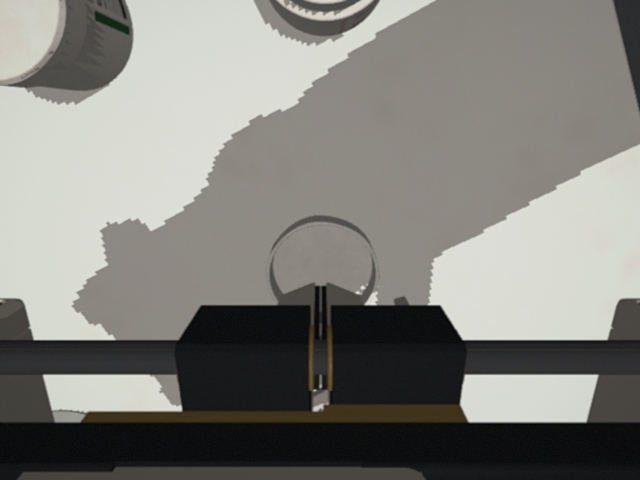

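View pics/s7.png

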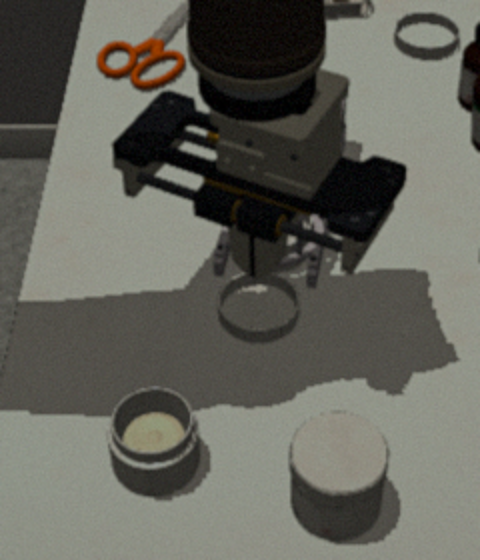

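Run:
```python
from h import *
w=imaging.get_image("wrist");L=np.array([.4975,.0028]);J=np.array([.431,-.130]);d=(J-L)/np.linalg.norm(J-L)
p=ray(w,(323,217),.016);print("far rim",p, "along d from L:",(p[:2]-L)@d)
a,b=ray(w,(269,268),.016),ray(w,(377,268),.016);print("sides",a,b,(np.cross(np.r_[d,0],a-np.r_[L,0])[2],np.cross(np.r_[d,0],b-np.r_[L,0])[2]))
```

```text
far rim [ 0.48314649 -0.02614211  0.016     ] along d from L: 0.032305624453892866
sides [ 0.52223857 -0.01366811  0.016     ] [0.46959334 0.0126693  0.016     ] (np.float64(0.029493817567584332), np.float64(-0.0293719553499151))
```

Run:
```python
from h import *
L=np.array([.4975,.0028]);J=np.array([.431,-.130]);d=(J-L)/np.linalg.norm(J-L)
c=bot.move_linear([*L,.008],max_speed=.05,f_stop=4)
o=bot.get_obs();print(c,o["time_s"],o["eef_pos"],o["contact_force"])
if not c:
    c=bot.move_linear([*(L+d*.078),.008],max_speed=.05,f_stop=8)
    o=bot.get_obs();print(c,o["time_s"],o["eef_pos"],o["contact_force"])
for n in("side","wrist","top"): cv2.imwrite(f"pics/{n}8.png",imaging.get_image(n)["image"])
cv2.imwrite("pics/s8.png",cv2.resize(cv2.imread("pics/side8.png")[190:450,180:420],None,fx=2,fy=2))
```

```text
False 14.7917 [0.49768915 0.00281711 0.00817181] [ 0.47288166 -0.24548318  1.34745298]
False 16.5 [ 0.46268929 -0.06665854  0.00798056] [ 0.44850304  0.0871467  -0.09773927]
```

View pics/wrist8.png

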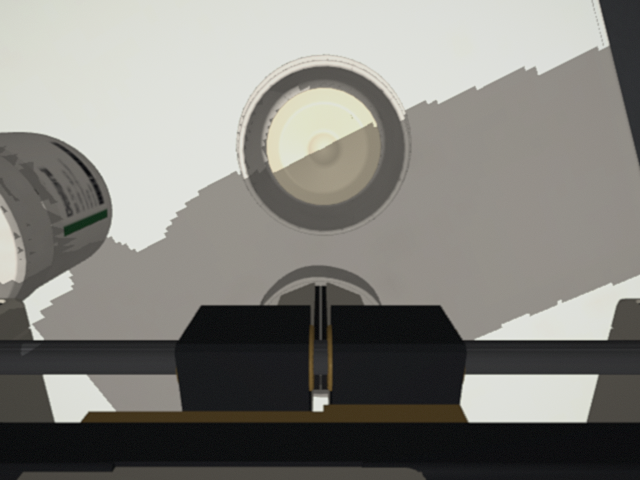

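View pics/s8.png

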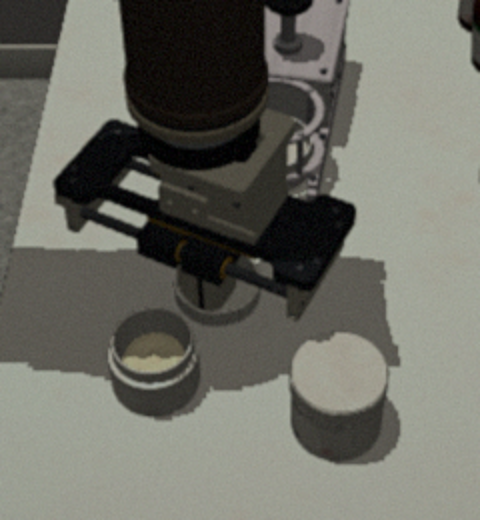

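Run:
```python
from h import *
w=imaging.get_image("wrist");print("cam",w["pose"][:3,3])
L=np.array([.4975,.0028]);J=np.array([.431,-.130]);d=(J-L)/np.linalg.norm(J-L)
tcp=bot.get_obs()["eef_pos"][:2]
print("TCP along",(tcp-L)@d)
p=ray(w,(322,266),.016);print("lid front",p,(p[:2]-L)@d)
for z in(.046,.036,.03,.0):
    P=[ray(w,q,z)[:2] for q in((323,235),(323,55),(237,147),(410,147))]
    print("z",z,"near along",(P[0]-L)@d,"diam",np.linalg.norm(P[0]-P[1]),np.linalg.norm(P[2]-P[3]),"c",(P[0]+P[1])/2)
im=cv2.imread("pics/wrist8.png")[40:310,225:420];cv2.imwrite("pics/w8z.png",cv2.convertScaleAbs(cv2.resize(im,None,fx=2.2,fy=2.2),alpha=1.3))
```

```text
cam [ 0.42691007 -0.140519    0.16634454]
TCP along 0.07786051204332309
lid front [ 0.45277576 -0.08677583  0.016     ] 0.10012029850883414
z 0.046 near along 0.12300021662575616 diam 0.054100559631802214 0.05324661530002423 c [ 0.43037692 -0.13139992]
z 0.036 near along 0.11994595561596659 diam 0.0585960321892393 0.05767112956543601 c [ 0.430665   -0.13064217]
z 0.03 near along 0.11811339901009284 diam 0.06129331572370159 0.060325838124683104 c [ 0.43083785 -0.13018752]
z 0.0 near along 0.1089506159807241 diam 0.07477973339601293 0.07359938092091843 c [ 0.43170208 -0.12791428]
```

View pics/w8z.png

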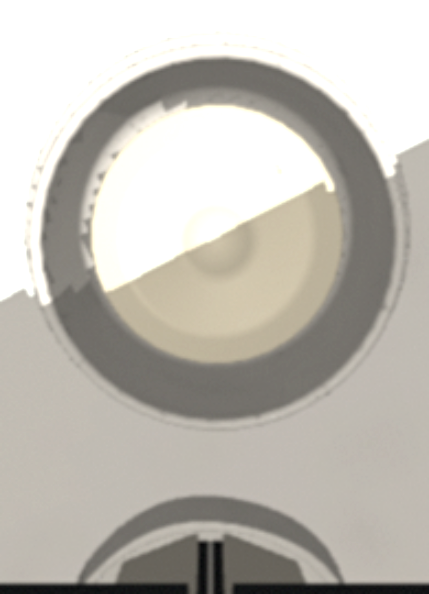

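Wrist view: the lid's front edge is at (322,265) and the jar's near edge at (323,235), so the gap is about 18 mm. I'll advance 13 mm, measure again, then finish.

Run:
```python
from h import *
L=np.array([.4975,.0028]);J=np.array([.431,-.130]);d=(J-L)/np.linalg.norm(J-L)
c=bot.move_linear([*(L+d*.091),.008],max_speed=.03,f_stop=8)
o=bot.get_obs();print(c,o["time_s"],(o["eef_pos"][:2]-L)@d,o["contact_force"])
w=imaging.get_image("wrist")
for n in("side","wrist"): cv2.imwrite(f"pics/{n}9.png",imaging.get_image(n)["image"])
im=cv2.imread("pics/wrist9.png")[60:320,225:420];cv2.imwrite("pics/w9z.png",cv2.convertScaleAbs(cv2.resize(im,None,fx=2.2,fy=2.2),alpha=1.3))
for v in range(262,286,2): print(v,((ray(w,(322,v),.016)[:2]-L)@d).round(4),((ray(w,(322,v),.033)[:2]-L)@d).round(4))
```

```text
False 17.2833 0.09115417818233625 [ 0.57081445  0.53804895 -0.17996718]
262 0.1153 0.1218
264 0.1144 0.121
266 0.1135 0.1202
268 0.1126 0.1194
270 0.1116 0.1186
272 0.1107 0.1178
274 0.1098 0.117
276 0.1089 0.1161
278 0.108 0.1153
280 0.107 0.1145
282 0.1061 0.1137
284 0.1052 0.1128
```

View pics/w9z.png

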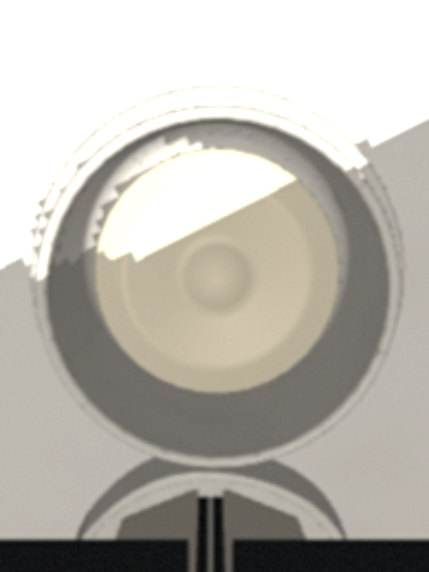

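Run:
```python
from h import *
L=np.array([.4975,.0028]);J=np.array([.431,-.130]);d=(J-L)/np.linalg.norm(J-L)
c=bot.move_linear([*(L+d*.0945),.008],max_speed=.02,f_stop=8)
bot.hold(.2)
print((bot.get_obs()["eef_pos"][:2]-L)@d)
bot.move_linear([*(L+d*.0875),.008],max_speed=.04)
bot.move_linear([*(L+d*.0875),.10],max_speed=.08)
o=bot.get_obs();print(c,o["time_s"],o["eef_pos"],o["contact_force"])
for n in("side","wrist","top"): cv2.imwrite(f"pics/{n}10.png",imaging.get_image(n)["image"])
cv2.imwrite("pics/s10.png",cv2.resize(cv2.imread("pics/side10.png")[190:450,180:420],None,fx=2.2,fy=2.2))
```

```text
0.09445849168959129
False 19.5833 [ 0.45793932 -0.07543337  0.09953737] [-0.45198577  0.69962745 -0.24509049]
```

View pics/wrist10.png

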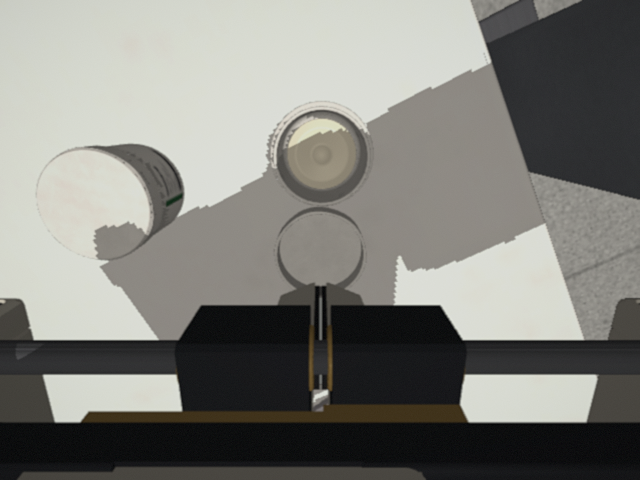

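View pics/s10.png

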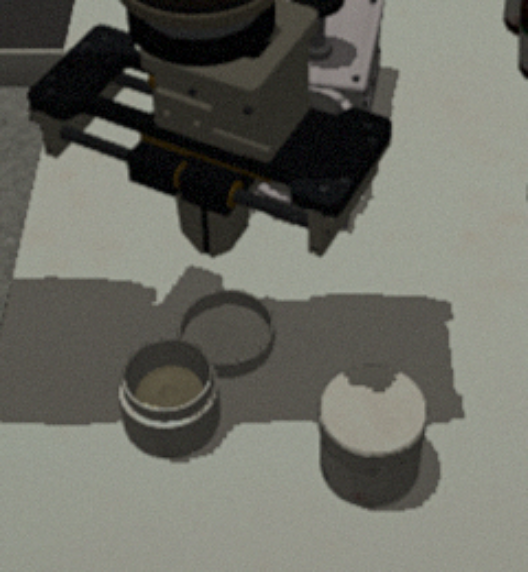

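The lid lies at the jar's rim in both views. I'll back the arm away and check with an unobstructed view.

Run:
```python
from h import *
p=bot.get_obs()["eef_pos"]
bot.move_linear([p[0],p[1],.25],max_speed=.15)
bot.set_joints([-1.269,.434,.025,1.573,-.012,1.134,1.2])
o=bot.get_obs();print(o["time_s"],o["eef_pos"])
t=imaging.get_image("top");s=imaging.get_image("side")
cv2.imwrite("pics/top11.png",t["image"]);cv2.imwrite("pics/side11.png",s["image"])
a0=cv2.imread("pics/top0.png")[190:340,170:470];b=t["image"][190:340,170:470]
cv2.imwrite("pics/t11.png",cv2.resize(np.vstack([a0,b]),None,fx=2,fy=2,interpolation=cv2.INTER_CUBIC))
A=[cv2.convertScaleAbs(cv2.resize(i,None,fx=5,fy=5,interpolation=cv2.INTER_CUBIC),alpha=1.4) for i in(t["image"][250:330,355:435],s["image"][320:400,225:305])]
cv2.imwrite("pics/z11.png",np.hstack(A))
cv2.imwrite("pics/s11.png",cv2.resize(s["image"][170:430,180:420],None,fx=2.3,fy=2.3,interpolation=cv2.INTER_CUBIC))
```

```text
23.3167 [0.24732021 0.57401159 0.22724527]
```

View pics/t11.png

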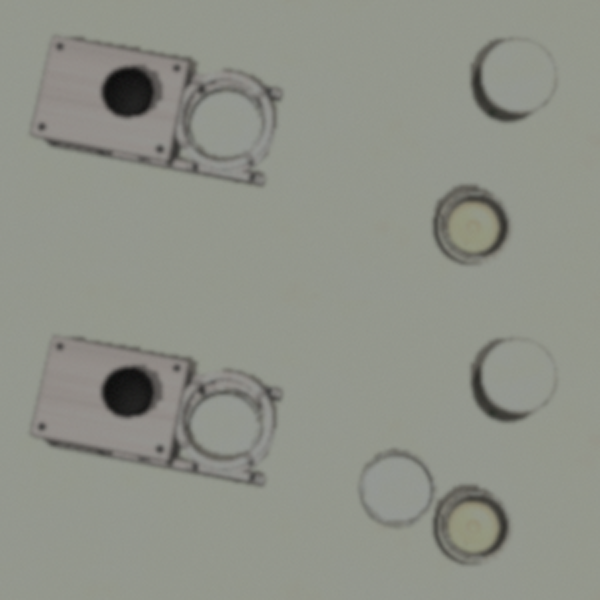

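View pics/z11.png

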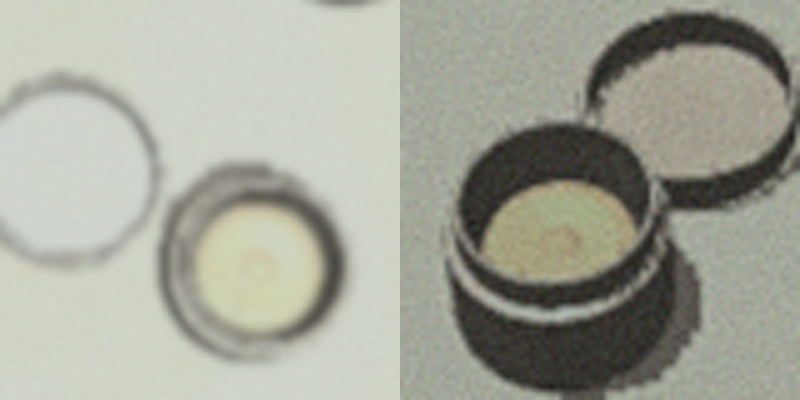

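View pics/s11.png

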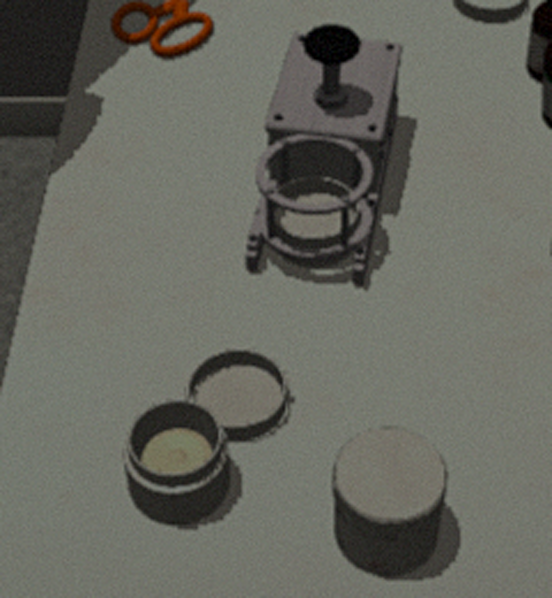

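Run:
```python
from h import *
t=imaging.get_image("top");s=imaging.get_image("side")
for z,p in((.016,(367.2,283.6)),): a=ray(t,p,z);print(a)
b=ray(s,(225+192/2*0+ (690-400)/5-.4,320+98/5-.4),.016);print("side lid",b)
for J in((.431,-.130),(.4308,-.1302)):
  for c in(a,b): print("dist-61 mm",(np.linalg.norm(c[:2]-J)-.061)*1e3)
g0=cv2.imread("pics/top0.png");d=cv2.absdiff(g0,t["image"]).max(2)
print("diff jar bodies",d[275:330,398:425].mean(),d[205:255,405:450].mean(),"bg",d[340:365,400:450].mean())
```

```text
[ 0.46263251 -0.0680837   0.016     ]
side lid [ 0.46036746 -0.07218566  0.016     ]
dist-61 mm 8.528724336378579
dist-61 mm 3.845548271096205
dist-61 mm 8.797872682664007
dist-61 mm 4.114497988090673
diff jar bodies 1.024915824915825 0.9942222222222222 bg 0.9552
```

The checks disagree on the gap: 1–2 mm by the wrist estimate, 4–8 mm by the top and side views. I'll work through the saved wrist image and fit the top circles properly before deciding.

Run:
```python
from h import *
from scipy.spatial.transform import Rotation as R
o=bot.get_obs();w=imaging.get_image("wrist")
def M(p,r): m=np.eye(4);m[:3,:3]=R.from_rotvec(r).as_matrix();m[:3,3]=p;return m
X=np.linalg.inv(M(o["eef_pos"],o["orientation"]))@w["pose"]
np.save("X.npy",X)
L=np.array([.4975,.0028]);J=np.array([.431,-.130]);d=(J-L)/np.linalg.norm(J-L)
W={"camera_matrix":w["camera_matrix"],"pose":M([.45793932,-.07543337,.09953737],np.load("r.npy"))@X}
print("cam",W["pose"][:3,3])
im=cv2.imread("pics/wrist10.png")
cv2.imwrite("pics/w10z.png",cv2.convertScaleAbs(cv2.resize(im[90:310,250:400],None,fx=2.7,fy=2.7,interpolation=cv2.INTER_CUBIC),alpha=1.4))
for v in(200,203,206,208,210): print(v,((ray(W,(321,v),.016)[:2]-L)@d).round(4),((ray(W,(321,v),.033)[:2]-L)@d).round(4),((ray(W,(321,v),0.)[:2]-L)@d).round(4))
l,r_=ray(W,(275,255),.016),ray(W,(366,255),.016);print("lid w",np.linalg.norm(l-r_))
t=imaging.get_image("top");z=cv2.resize(t["image"][255:325,340:430],None,fx=8,fy=8,interpolation=cv2.INTER_CUBIC)
z=cv2.normalize(z,None,0,255,cv2.NORM_MINMAX)
def circ(c,zz,r,col):
    for k in range(72):
        p=proj(t,[c[0]+r*np.cos(k/72*6.2832),c[1]+r*np.sin(k/72*6.2832),zz]);cv2.circle(z,(int((p[0]-340+.5)*8),int((p[1]-255+.5)*8)),1,col,-1)
circ(L+d*.0858,.016,.031,(0,0,255));circ(J,0,.03,(255,0,0));circ(J,.033,.03,(0,160,0))
cv2.imwrite("pics/t12.png",z)
```

```text
cam [ 0.42243118 -0.1489986   0.25789128]
200 0.1191 0.1227 0.1158
203 0.1172 0.1208 0.1137
206 0.1152 0.119 0.1116
208 0.1139 0.1178 0.1102
210 0.1125 0.1165 0.1088
lid w 0.06138414461286755
```

View pics/t12.png

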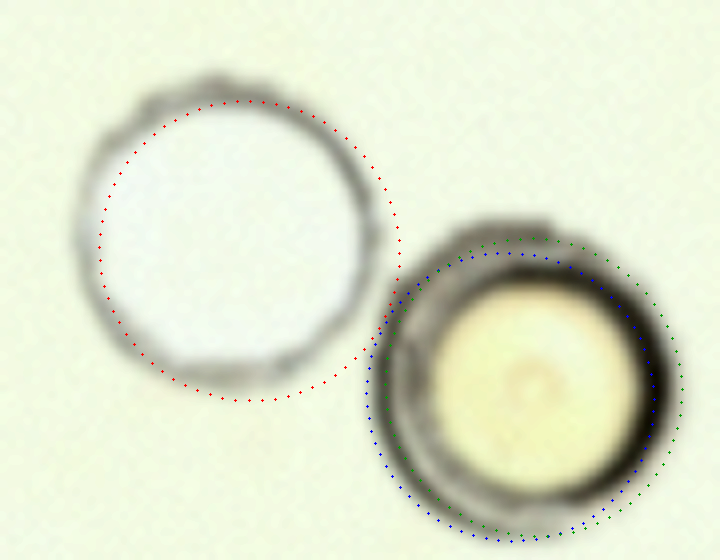

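View pics/w10z.png

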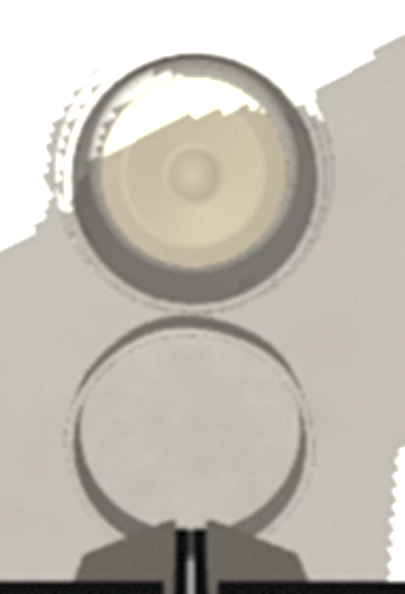

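The lid's dark front crescent in the wrist view is its outer wall seen down to z = 0. I had assumed z = 0.016, so the real gap is about 8 mm, which agrees with the top view. I'll go back and push the rest of the way in a measured step.

Run:
```python
from h import *
L=np.array([.4975,.0028]);J=np.array([.431,-.130]);d=(J-L)/np.linalg.norm(J-L);r=np.load("r.npy")
P=lambda s,z:[*(L+d*s),z]
bot.reach(P(.081,.15),r)
bot.move_linear(P(.081,.03),max_speed=.15)
c=bot.move_linear(P(.081,.008),max_speed=.05,f_stop=4)
print(c,bot.get_obs()["time_s"])
if not c:
    bot.move_linear(P(.0985,.008),max_speed=.03,f_stop=8); bot.hold(.1)
o=bot.get_obs();print(o["time_s"],(o["eef_pos"][:2]-L)@d,o["contact_force"])
w=imaging.get_image("wrist");cv2.imwrite("pics/wrist13.png",w["image"])
cv2.imwrite("pics/w13z.png",cv2.convertScaleAbs(cv2.resize(w["image"][200:315,225:420],None,fx=4,fy=4,interpolation=cv2.INTER_CUBIC),alpha=1.3))
for v in range(258,296,2): print(v,[((ray(w,(322,v),z)[:2]-L)@d).round(4) for z in(0,.016,.033)])
```

```text
False 27.5917
28.425 0.09827244312996646 [-0.20312369  0.86797004  0.13456446]
258 [np.float64(0.1183), np.float64(0.1242), np.float64(0.1306)]
260 [np.float64(0.1173), np.float64(0.1233), np.float64(0.1298)]
262 [np.float64(0.1163), np.float64(0.1224), np.float64(0.129)]
264 [np.float64(0.1153), np.float64(0.1215), np.float64(0.1282)]
266 [np.float64(0.1143), np.float64(0.1206), np.float64(0.1274)]
268 [np.float64(0.1133), np.float64(0.1197), np.float64(0.1265)]
270 [np.float64(0.1122), np.float64(0.1188), np.float64(0.1257)]
272 [np.float64(0.1112), np.float64(0.1179), np.float64(0.1249)]
274 [np.float64(0.1102), np.float64(0.117), np.float64(0.1241)]
276 [np.float64(0.1092), np.float64(0.116), np.float64(0.1233)]
278 [np.float64(0.1082), np.float64(0.1151), np.float64(0.1225)]
280 [np.float64(0.1071), np.float64(0.1142), np.float64(0.1216)]
282 [np.float64(0.1061), np.float64(0.1132), np.float64(0.1208)]
284 [np.float64(0.1051), np.float64(0.1123), np.float64(0.12)]
286 [np.float64(0.104), np.float64(0.1114), np.float64(0.1192)]
288 [np.float64(0.103), np.float64(0.1104), np.float64(0.1183)]
290 [np.float64(0.102), np.float64(0.1095), np.float64(0.1175)]
292 [np.float64(0.1009), np.float64(0.1085), np.float64(0.1166)]
294 [np.float64(0.0999), np.float64(0.1076), np.float64(0.1158)]
```

View pics/w13z.png

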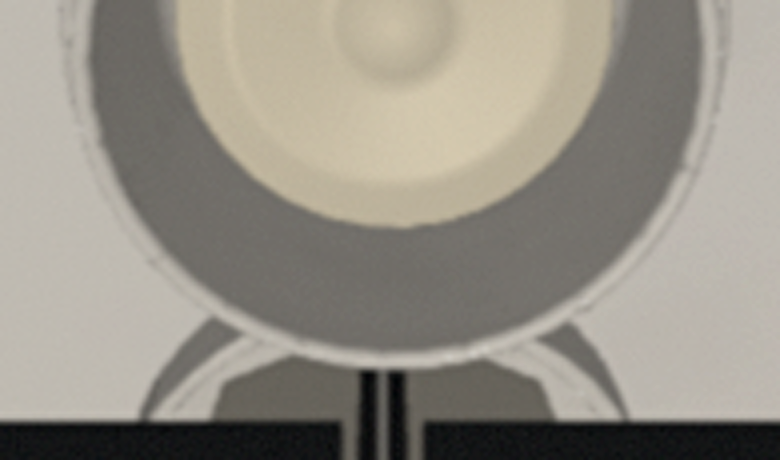

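Run:
```python
from h import *
L=np.array([.4975,.0028]);J=np.array([.431,-.130]);d=(J-L)/np.linalg.norm(J-L);r=np.load("r.npy")
P=lambda s,z:[*(L+d*s),z]
bot.move_linear(P(.101,.008),max_speed=.02,f_stop=8); bot.hold(.1)
print((bot.get_obs()["eef_pos"][:2]-L)@d)
bot.move_linear(P(.089,.008),max_speed=.05)
bot.move_linear(P(.089,.14),max_speed=.15)
o=bot.get_obs();print(o["time_s"],o["joints"][-1])
w=imaging.get_image("wrist");cv2.imwrite("pics/wrist14.png",w["image"])
cv2.imwrite("pics/w14z.png",cv2.convertScaleAbs(cv2.resize(w["image"][110:300,250:400],None,fx=3,fy=3,interpolation=cv2.INTER_CUBIC),alpha=1.4))
s=imaging.get_image("side");cv2.imwrite("pics/s14.png",cv2.convertScaleAbs(cv2.resize(s["image"][310:410,210:320],None,fx=5,fy=5,interpolation=cv2.INTER_CUBIC),alpha=1.5))
print(w["pose"][:3,3])
for v in range(194,224,2): print(v,[((ray(w,(322,v),z)[:2]-L)@d).round(4) for z in(0,.016,.033)])
```

```text
0.10099105414748222
30.275 2.656135006636273
[ 0.42146916 -0.15058323  0.29770147]
194 [np.float64(0.1143), np.float64(0.1173), np.float64(0.1206)]
196 [np.float64(0.1127), np.float64(0.1158), np.float64(0.1192)]
198 [np.float64(0.1111), np.float64(0.1143), np.float64(0.1177)]
200 [np.float64(0.1095), np.float64(0.1128), np.float64(0.1163)]
202 [np.float64(0.1079), np.float64(0.1113), np.float64(0.1149)]
204 [np.float64(0.1062), np.float64(0.1097), np.float64(0.1134)]
206 [np.float64(0.1046), np.float64(0.1082), np.float64(0.112)]
208 [np.float64(0.103), np.float64(0.1066), np.float64(0.1105)]
210 [np.float64(0.1013), np.float64(0.1051), np.float64(0.1091)]
212 [np.float64(0.0997), np.float64(0.1035), np.float64(0.1076)]
214 [np.float64(0.0981), np.float64(0.102), np.float64(0.1062)]
216 [np.float64(0.0964), np.float64(0.1004), np.float64(0.1047)]
218 [np.float64(0.0947), np.float64(0.0989), np.float64(0.1032)]
220 [np.float64(0.0931), np.float64(0.0973), np.float64(0.1017)]
222 [np.float64(0.0914), np.float64(0.0957), np.float64(0.1003)]
```

View pics/w14z.png

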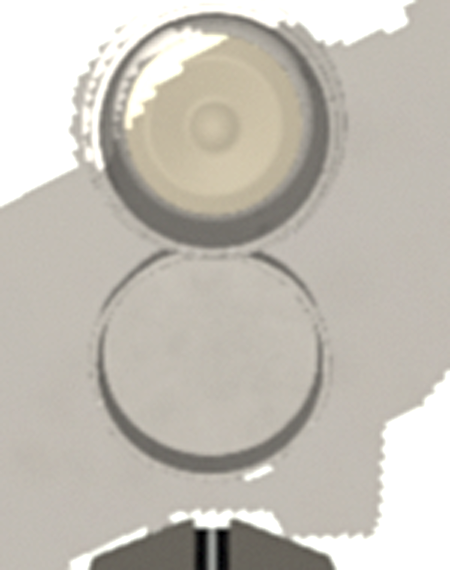

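View pics/s14.png

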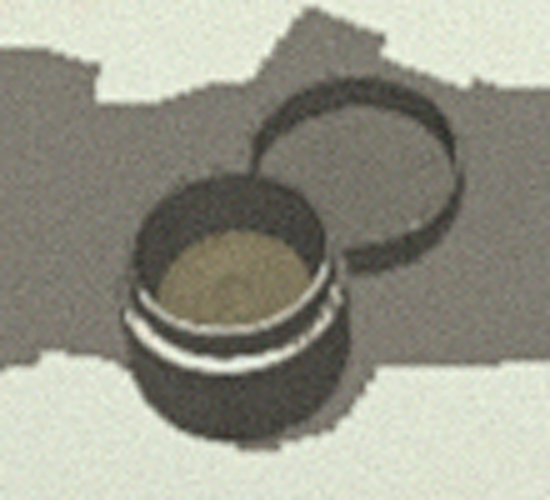

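Run:
```python
from h import *
L=np.array([.4975,.0028]);J=np.array([.431,-.130]);d=(J-L)/np.linalg.norm(J-L)
w=imaging.get_image("wrist")
f=lambda v,z,u=322:((ray(w,(u,v),z)[:2]-L)@d).round(4)
print("rear outer",f(110+475/3-.3,.016),"inner rear",f(110+470/3-.3,.016),"floor rear",f(110+456/3-.3,.002))
print("jar near",f(110+256/3-.3,.033),"inner neck/rim far",f(110+12/3-.3,.046),"near rim",f(110+248/3-.3,.046))
for dx in((100-5)/3,): pass
z=cv2.resize(w["image"][110:300,250:400],None,fx=3,fy=3,interpolation=cv2.INTER_CUBIC);z=cv2.convertScaleAbs(z,alpha=1.4)
def circ(s,zz,r,col):
    c=L+d*s
    for k in range(90):
        p=proj(w,[c[0]+r*np.cos(k/90*6.2832),c[1]+r*np.sin(k/90*6.2832),zz]);cv2.circle(z,(int((p[0]-250+.5)*3),int((p[1]-110+.5)*3)),1,col,-1)
circ(.0865,.016,.031,(0,0,255));circ(.0865,.016,.026,(0,0,255));circ(.0865,.0,.031,(255,0,255));circ(.1485,0,.03,(255,0,0));circ(.1485,.033,.03,(0,200,0))
cv2.imwrite("pics/w14o.png",z)
```

```text
rear outer 0.058 inner rear 0.0594 floor rear 0.058
jar near 0.1199 inner neck/rim far 0.174 near rim 0.1242
```

View pics/w14o.png

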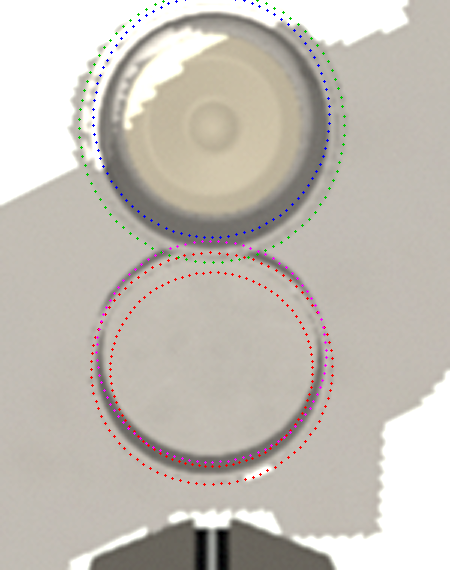

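Run:
```python
from h import *
L=np.array([.4975,.0028]);J=np.array([.431,-.130]);d=(J-L)/np.linalg.norm(J-L)
p=bot.get_obs()["eef_pos"]
bot.move_linear([p[0],p[1],.23],max_speed=.2)
bot.set_joints([-1.269,.434,.025,1.573,-.012,1.134,1.5])
print(bot.get_obs()["time_s"])
t=imaging.get_image("top");s=imaging.get_image("side")
g0=cv2.imread("pics/top0.png");D=cv2.absdiff(g0,t["image"]).max(2)
print("diff open/closed/bg",D[290:325,395:425].mean(),D[205:255,405:450].mean(),D[340:365,400:450].mean())
z=cv2.resize(t["image"][255:325,340:430],None,fx=8,fy=8,interpolation=cv2.INTER_CUBIC);z=cv2.normalize(z,None,0,255,cv2.NORM_MINMAX)
def circ(c,zz,r,col):
    for k in range(72):
        p=proj(t,[c[0]+r*np.cos(k/72*6.2832),c[1]+r*np.sin(k/72*6.2832),zz]);cv2.circle(z,(int((p[0]-340+.5)*8),int((p[1]-255+.5)*8)),1,col,-1)
circ(L+d*.0865,.016,.031,(0,0,255));circ(J,0,.03,(255,0,0))
zz=cv2.convertScaleAbs(cv2.resize(s["image"][310:410,210:320],None,fx=4,fy=4,interpolation=cv2.INTER_CUBIC),alpha=1.5)
cv2.imwrite("pics/t15.png",z);cv2.imwrite("pics/s15.png",zz)
```

```text
33.4583
diff open/closed/bg 1.041904761904762 0.9777777777777777 0.96
```

View pics/t15.png

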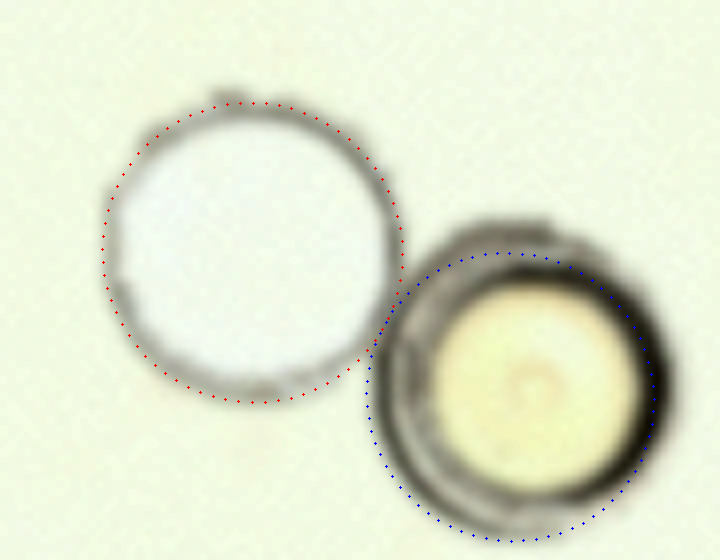

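View pics/s15.png

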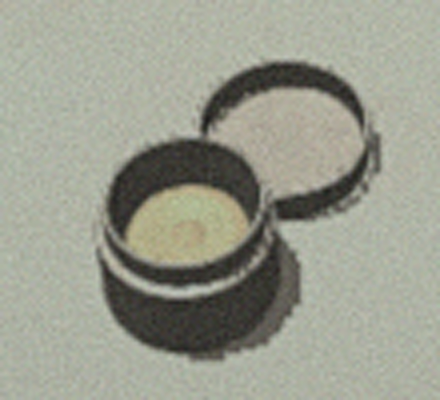

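The lid is now about 2–4 mm from the jar at top pixel (386,297), and the jar pixels are unchanged from the first picture, so I'm handing in.

```bash
python3 -c "
from workcell import workorder; print(workorder.sign_off())"
```

```text
the job is handed in; nothing more can be done
None
```

The lid is out and lies right beside the open jar, about 2–4 mm from it. I handed the job in at about 33.5 s, with the arm parked clear of everything.

- **Dispensing:** I pressed the plunger once with closed fingers to its stop (TCP at z = 0.0963, so the full 30 mm). It came back up and one lid came out.
- **Pushing:** I set the closed fingertips into the lid's well and pushed it in a straight line to the jar. I backed off and lifted out without lifting the lid.
- **Correction:** After the first push my checks disagreed. The wrist view suggested a gap of 1–2 mm, the side view about 4 mm and the top view about 8 mm. I had placed the lid's front edge at the wrong height in the wrist view, so I pushed about 6.5 mm further.
- **Last checks:** The final top view puts the gap at about 2–4 mm and the last wrist view at 0.5–2 mm, which fits the roughly 2 mm calibration. In the top image both jars match the first picture to within noise. After the push, the dispenser still showed lids in its magazine and the plunger up.

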